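# Pass a turned ball through the dust hatch

### The job

Pass the turned wooden ball through the dust hatch into the clean drying side: put it in the hatch chamber, slide the outer lid fully shut, and only then lift the inner gate so that the ball rolls through. Push the inner gate fully down again, leave the lid shut, and do not disturb the spool and the finial. The outer lid and the inner gate must never be open at the same time.

Things in the scene. Friction and masses are not known exactly. Their poses are not given: they have to be found in the camera images.
- ball_center (a point): Centre of the plain turned wooden ball, 44 mm in diameter, 25 to 50 g. It sits on a ring stand (ring 36 mm across, 14 mm high, fixed to the bench), its centre about 32 mm above the bench. The three pieces on such stands swap places; the ball is the only sphere.
- spool_center (a point): Bystander: centre of a turned wooden spool standing on a ring stand like the ball's, 44 mm across its two flanges, 50 mm high. Leave it alone.
- finial_center (a point): Bystander: centre of a turned wooden finial (a pointed knob) standing on a ring stand like the ball's, foot 42 mm across, 60 mm high. Leave it alone.
- hatch: The dust hatch: fixed plywood box, place and yaw vary; origin on the bench under chamber_floor, same axes. Walls 8 mm thick, tops 100 mm up. Its white floor slopes down along +x by 8 degrees: a ball put in the chamber rolls to the gate (face at x = 56 mm) and waits. Beyond it the floor runs on, under a clear roof (104 mm up), to a felt stop at x = 161 mm: the clean side, where the ball comes to rest.
- chamber_floor (a point): Centre of the floor of the hatch chamber, 42 mm above the bench. Axes: x level, through the hatch towards the clean side; y level, the way the outer lid slides open; z up. The chamber reaches from -55 to 55 mm in x and -70 to 70 mm in y, open at the top when the lid is open. The floor is 8 mm higher at x = -55 and 8 mm lower at x = 55.
- outer_lid (a joint): Outer door: flat plywood lid (112 x 156 mm, 8 mm thick, top 108 mm above the bench) that slides level over the chamber. Value in m: 0 fully shut, up to 0.17 fully open along +y of chamber_floor. It starts open (0.15 to 0.17), with the chamber mouth clear. Friction about 2 N; it stays where it is left.
- lid_knob (a point): Centre of the head of the outer lid's dark wooden knob: upright cylinder 26 mm in diameter, 24 mm high, on a 14 mm thick stem 12 mm high. It moves with the lid: 132 mm above the bench, at x = -5 mm and y = the lid's joint value in chamber_floor's axes.
- inner_gate (a joint): Inner door: upright aluminium plate (138 mm wide, 8 mm thick) between chamber and clean side. Value in m: 0 fully down (shut), up to 0.075 fully raised. It starts shut. The ball passes under once it is raised 50 mm or more. Friction about 5 N holds it at any height (weight 2 N); lifting takes about 7 N, pushing down about 3 N.
- gate_knob (a point): Centre of the head of the inner gate's dark wooden knob: upright cylinder 26 mm in diameter, 24 mm high, on a 14 mm thick stem 22 mm high above the gate plate. When shut it is 150 mm above the bench, at x = 60 mm, y = 0 in chamber_floor's axes; it rises with the gate.
Things that resemble listed ones, but are neither listed nor needed, are in the scene too. What is shaped like the part that bears ball_center but turquoise is not meant.

How it is judged:
By the outcome, as a careful person would: the job done as asked, in the order asked, and still so for the second after the job is handed in, with the robot touching nothing.
It also fails if it takes over 64 s, if anything falls off the work surface, if the arm or the gripper's body presses on something with over 40 N, if the wrist force passes 120 N, or if a joint passes its speed limit or range.

### The arm

A 7-joint arm with a two-finger parallel gripper is mounted at the origin on the work surface. World frame = base frame: x ahead of the robot, y to its left, z up, the work surface at z = 0. Lengths are in mm, angles in rad, forces in N, time in s.
With the tool pointing down it reaches from about 400 to 875 mm from the base axis. Payload 4.4 kg.
Tool frame: the origin (TCP) lies midway between the tips of the shut fingers; the grasp point (between the pads) lies 19 mm behind it (ctrl.pinch_z is the distance from the TCP to the grasp point, in mm); z points along the fingers, y is the line along which they close (so a half turn about z gives the same grasp; the last joint's range is limited). The gripper opens to 85 mm and grips with 20 to 120 N. Pads are 22 mm wide; open, the fingers measure 114 mm over their backs; the gripper's body (76 mm by 85 mm) begins 54 mm behind the grasp point. The pads swing forward as they close: fully open they stand 13 mm farther back than shut.
Start: joints at [1.273, 0.628, 0.038, 1.517, -0.027, 0.996, -0.02], TCP at [149.352, -632.623, 231.313] pointing down, gripper open.
Joint ranges: [-3.06, 3.06], [-0.37, 2.12], [-1.25, 1.32], [0.18, 2.47], [-1.1, 4.24], [0.23, 1.98], [-2.94, 2.94]. Speed limits (rad/s): [2.57, 2.57, 3.14, 3.14, 3.14, 3.14, 3.14].

### API

Orientations are given as [roll, pitch, yaw] about the fixed x, y, z axes, in that order (R = Rz(yaw) Ry(pitch) Rx(roll)).
In Python, from cell import read_state, cams, order, ctrl gives the robot as it stands.
- The arm moves only by the tool move_arm, never from a script. Its argument "targets" is text: rows parted by semicolons, each of 7 numbers parted by spaces: the gripper's target within -1 to 1 (fully open at 1, half-way at 0, shut at -1), then the shift along the tool's x, y, z in cm, then the turn, a rotation vector about the tool's x, y, z in degrees. A call has 1 to 5 rows; each row shifts and turns the commanded pose from where the row before left it, along the tool's axes as they then stand; what a row does not reach is not made up. A row lasts 1/12 s, in which the tool goes at most 41.7 mm and 7.16 degrees, less where a joint would pass 70% of its speed; a pose out of reach is approached as far as the arm can. A call with a gripper value outside its range is refused whole. The fingers move at their own pace and stop on an object; the grip force is fixed at half the most. Time passes only in rows, so rows that do not move let the fingers close. It gives the time, the measured TCP pose, the force, the opening and the grip force at its end, in the units of the state.
- read_state(): the state, without advancing time (a new reading comes with each control period).
- cams.get_image(name): name is "side" or "top" or "wrist"; returns a dict with "color" (384x512x3 uint8, red, green, blue), "fovy" (degrees; the focal length in pixels is half the picture's height over the tangent of half this angle, whatever the lens; pixels are square), "cx", "cy" (the principal point, pixels), "rvec" (rotation vector, rad) and "tvec" (3), from world to camera coordinates, as OpenCV has them. Camera axes: x right, y down, z forward; pixel columns grow to the right and rows downward; lengths in mm; the calibration is good to about 2 mm. The wrist camera is an equidistant fisheye: a pixel r from the principal point sees the ray r / f radians off the axis. A picture is of the moment at which its call begins. There is no depth.
- order.finish_job(): hands the job in; it is judged then, once.
The state is a dict: "clock": time; "qpos": joint angles; "qd": joint speeds; "tau": joint torques, N m; "eef_pos": TCP position; "tool_rot": TCP orientation; "force": force on the tool from outside, world axes, zero at the start; "torque": the same for the moment, N m; "width": finger opening in mm; "gripper_force": force on a finger pad.
Only numpy, scipy, OpenCV 4.12 (cv2) and the standard library are available. Lean on these libraries where they do the work, as an engineer would, in place of code of your own. Each camera call takes 0.05 s, during which the arm holds its last target. There are 200 camera calls.

## Working session

There is one attempt and no reset: what is moved stays moved. The work goes in short steps, Python scripts to look and compute and a tool call to move; the robot and the scene stay as the last step left them, time stands still between calls to the robot, and variables do not carry over. Pictures are saved under pics/ and viewed, at most 10 in all, crops included, and the job is handed in when it is done.

Besides the shell and the picture viewer there is one more tool, called after ">>>" by a JSON object that holds its "fn" and its "kwargs", one argument or row to a line. move_arm: Moves the arm, as the interface text tells. Its arguments: {"type":"object","properties":{"targets":{"type":"string"}},"required":["targets"]}

```bash
mkdir -p pics
cat > h.py <<'E'
import numpy as np, cv2
from cell import read_state, cams, order, ctrl
def grab(n,tag):
    d=cams.get_image(n); cv2.imwrite(f'pics/{tag}.png',cv2.cvtColor(d['color'],cv2.COLOR_RGB2BGR)); np.save(f'pics/{tag}.npy',d,allow_pickle=True); return d
def load(tag): return np.load(f'pics/{tag}.npy',allow_pickle=True).item()
def ray(d,u,v):
    h=d['color'].shape[0]; f=h/2/np.tan(np.radians(d['fovy'])/2)
    R=cv2.Rodrigues(np.array(d['rvec'],float))[0]; t=np.array(d['tvec'],float).ravel()
    r=R.T@np.array([(u-d['cx'])/f,(v-d['cy'])/f,1]); return -R.T@t, r/np.linalg.norm(r)
def onz(d,u,v,z):
    o,r=ray(d,u,v); return o+r*(z-o[2])/r[2]
def proj(d,p):
    h=d['color'].shape[0]; f=h/2/np.tan(np.radians(d['fovy'])/2)
    R=cv2.Rodrigues(np.array(d['rvec'],float))[0]; c=R@np.array(p,float)+np.array(d['tvec'],float).ravel()
    return f*c[0]/c[2]+d['cx'], f*c[1]/c[2]+d['cy']
def tri(a,pa,b,pb):
    o1,r1=ray(a,*pa);o2,r2=ray(b,*pb)
    s=np.linalg.lstsq(np.c_[r1,-r2],o2-o1,rcond=None)[0]; x,y=o1+r1*s[0],o2+r2*s[1]; return (x+y)/2,np.linalg.norm(x-y)
E
python3 - <<'E'
from h import *
a=grab('top','top0');b=grab('side','side0')
for d in(a,b): print(d['fovy'],d['cx'],d['cy'],ray(d,256,192))
im=np.vstack([cv2.imread('pics/top0.png'),cv2.imread('pics/side0.png')])
s=read_state();print(s['eef_pos'],s['tool_rot'],s['width'],ctrl.pinch_z,s['clock'])
E
```

```text
42.04197413703847 257.32558177288934 188.21765035680414 (array([ 444.13171515, -147.84488425, 1059.30020121]), array([ 0.04986573,  0.03210149, -0.9982399 ]))
46.24914393965459 259.6693252237966 191.8017111775118 (array([179.23785285, 454.52855454, 762.62203276]), array([ 0.37936881, -0.61711718, -0.68938066]))
[ 149.2374087  -632.0365539   230.45869215] [-3.13980346e+00  2.40475082e-05  2.31867191e-01] 85.58847202584005 18.700000000000003 0.1
```

View pics/top0.png

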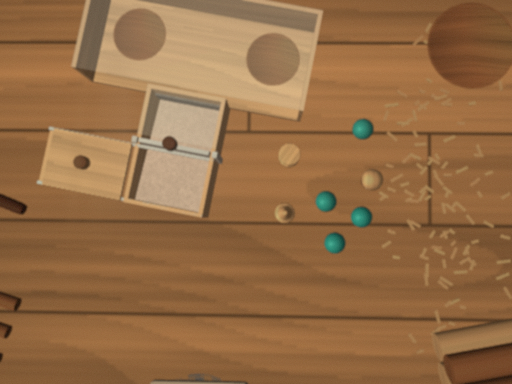

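View pics/side0.png

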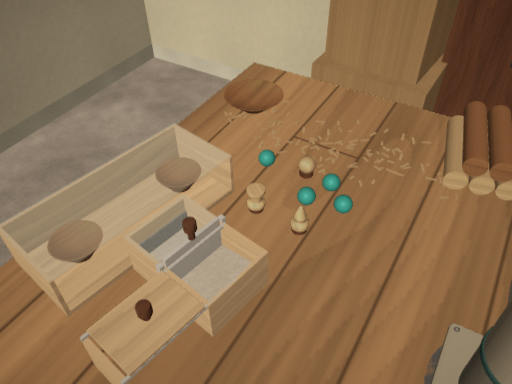

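The top view shows three turned pieces: spool (289,154), finial (284,213) and a plain ball (371,180). The turquoise balls at (363,128), (326,201), (361,217) and (335,243) are decoys. The ball at (371,180) fits because it is the only wood-coloured sphere; in the side view it's at (306,165), on its stand. The lid is open to the left, with its knob at (82,162). The gate knob is at (170,143).

```bash
cat > m.py <<'E'
from h import *
a=load('top0');b=load('side0')
def blob(d,c,w,f):
    u,v=c; p=d['color'][v-w:v+w+1,u-w:u+w+1].astype(int); m=f(p).astype(np.uint8)
    n,l,s,ce=cv2.connectedComponentsWithStats(m); 
    k=1+np.argmax(s[1:,4]); return ce[k]+[u-w,v-w],s[k]
dark=lambda p:(p.sum(2)<240)
wood=lambda p:(p[...,0]>185)&(p[...,1]>150)
for n,c1,w1,c2,w2,f in [('ball',(371,180),14,(306,165),12,wood),('lid',(82,162),14,(144,310),14,dark),('gate',(170,143),12,(190,228),16,dark),]:
    A,sa=blob(a,c1,w1,f);B,sb=blob(b,c2,w2,f)
    print(n,A,sa,B,sb,tri(a,A,b,B))
    z=dict(ball=32,lid=132,gate=150)[n]; print('  plane',onz(a,*A,z),onz(b,*B,z))
# crop
A=cv2.resize(cv2.imread('pics/top0.png')[100:260,250:400],None,fx=2.6,fy=2.6,interpolation=2)
B=cv2.resize(cv2.imread('pics/side0.png')[140:244,240:360],None,fx=3.3,fy=4,interpolation=2)
cv2.imwrite('pics/crop.png',np.hstack([A,B[:416,:400]]))
E
python3 m.py
```

```text
ball [365.45714286 179.28571429] [ 7  9  4 10 35] [305.28888889 164.82222222] [ 6  9 11  8 45] (array([ 522.4515595, -338.0220489,   39.4048501]), np.float64(2.409923329544018))
  plane [ 524.13332313 -338.91903035   32.        ] [ 524.85047741 -346.62489154   32.        ]
lid [ 81.77037037 162.05925926] [  7   8  14  13 135] [143.80918728 309.61837456] [  5   4  18  21 283] (array([543.63371049, 212.68642438, 128.42636939]), np.float64(0.23388135553913875))
  plane [543.15273659 211.23152444 132.        ] [541.69446401 214.09477605 132.        ]
gate [169.58695652 143.2826087 ] [  5   6  14  13 138] [189.54583333 226.825     ] [  8   5  15  23 240] (array([578.11938064,  42.86165262, 144.50424532]), np.float64(0.6287075560263053))
  plane [577.58933407  41.88125171 150.        ] [574.26388346  46.418305   150.        ]
```

View pics/crop.png

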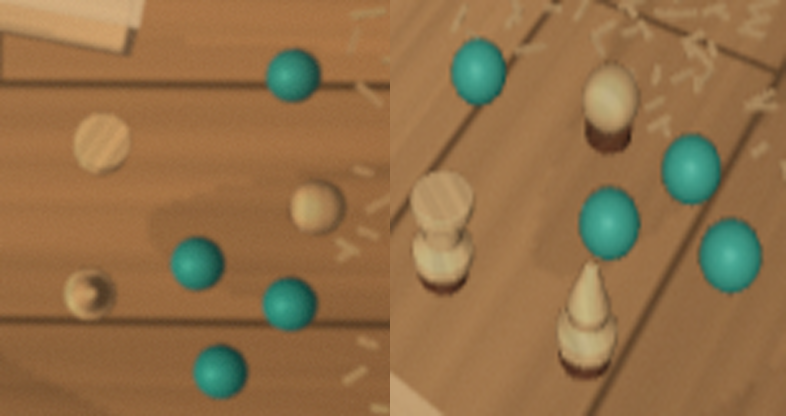

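The crop confirms it: the ball is the plain wooden sphere at top (372,179.5) and side (306.5,164.5). The finial has a point and the spool has a flat top.

Run:
```python
from h import *
a=load('top0');b=load('side0')
print(tri(a,(371.9,179.5),b,(306.4,164.2)),onz(a,371.9,179.5,32))
for n,p,q,z in [('lidlow',(122,199),(40,182),108),('lidtop',(131,142),(50,127),108),('gate',(218,157),(132,138),118),('chb',(203,217),(122,199),100),('ctop',(225,97),(150,85),100)]:
    P=onz(a,*p,z);Q=onz(a,*q,z);v=Q-P;print(n,P[:2],Q[:2],np.linalg.norm(v),np.degrees(np.arctan2(-v[0],v[1])))
# line fit on edges: lid lower/upper edges and hatch
g=cv2.cvtColor(a['color'],cv2.COLOR_RGB2GRAY)
for l in cv2.createLineSegmentDetector().detect(g[75:225,30:235])[0][:,0]:
    l=l+[30,75,30,75]
    P=onz(a,l[0],l[1],104);Q=onz(a,l[2],l[3],104);v=Q-P
    if np.hypot(*v[:2])>55: print(l.round(1),np.degrees(np.arctan2(-v[0],v[1])).round(1))
```

```text
(array([ 524.17804069, -352.32192986,   30.15499099]), np.float64(0.43643926815076867)) [ 523.83501439 -352.04277849   32.        ]
lidlow [475.21793099 140.0436902 ] [506.18392625 300.85798776] 163.76852922725078 -10.89932757532682
lidtop [585.59522928 125.68199725] [613.59975214 285.27978498] 162.03612915240902 -9.952337081796717
gate [556.86509323 -44.50091042] [591.82910595 121.09263652] 169.24451239183412 -11.922518954861378
chb [442.72681052 -15.63146669] [475.47935186 142.46470156] 161.45317394583694 -11.704308620759418
ctop [676.65484189 -54.13437838] [699.57611756  93.57940496] 149.48159306214674 -8.820444456826763
[208.2 157.6 170.5 149.9] -11.1
[215.  149.8 225.3  98.3] -100.3
[146.9 149.1 134.4 198.1] 77.2
[201.1 218.  213.3 158.4] -100.5
[128.1 195.9 138.2 148.4] -100.5
[159.  100.5 150.  137. ] 77.5
[146.7  85.3 136.5 134.3] 79.7
[217.2 110.1 160.4  99.1] -10.6
[141.  134.7 150.8  88.4] -100.4
[ 98.3 134.9  50.2 126.6] -9.3
[132.8 203.6 191.  215.2] 169.6
[ 49.2 130.3  38.5 178.2] 79.5
[ 37.1 183.2 117.2 199.2] 169.5
[119.  197.1 130.3 144.6] -100.6
[133.5 147.9 123.4 195.4] 79.5
[218.5 163.2 207.6 216.8] 79.6
[151.6  88.2 219.3 101.1] 169.5
[ 95.5  81.1 143.2  90.2] 169.5
[ 30.6 217.7 190.6 219.9] 180.0
[193.1 220.2 233.1 220.2] -179.3
[ 68.1 127.8 134.4 129. ] 179.4
[220.6  97.2 149.3  83.4] -10.7
[122.   75.  225.6  94.8] 169.5
[155.6  94.4 216.8 105.9] 169.6
[198.1 223.4  30.6 221.6] 0.2
[138.1 198.2 196.9 210.4] 169.1
[186.8 210.9 138.1 201. ] -10.6
```

>>> {"fn": "move_arm", "kwargs": {
  "targets": "1 0 0 0 0 0 6; 1 0 0 0 0 0 6; 1 0 0 0 0 0 6; 1 0 0 0 0 0 5.8; 1 2 -2.2 0 0 0 0"
}}

```text
clock: 0.52
eef_pos: [166.1, -617.8, 230.9]
tool_rot: [3.138, 0.005, -0.197]
force: [-0.6, -1.3, -0.8]
width: 85.1
gripper_force: 0.0
```

>>> {"fn": "move_arm", "kwargs": {
  "targets": "1 2.3 -2.5 0 0 0 0; 1 2.3 -2.5 0 0 0 0; 1 2.3 -2.5 0 0 0 0; 1 2.3 -2.5 0 0 0 0; 1 2.3 -2.5 0 0 0 0"
}}

```text
clock: 0.93
eef_pos: [309.9, -511.3, 230.9]
tool_rot: [-3.141, 0.0, -0.184]
force: [0.8, -0.2, -0.5]
width: 85.2
gripper_force: 0.0
```

>>> {"fn": "move_arm", "kwargs": {
  "targets": "1 2.3 -2.5 0 0 0 0; 1 2.3 -2.5 0 0 0 0; 1 2.3 -2.5 0 0 0 0; 1 2.3 -2.5 0 0 0 0; 1 2.3 -2.5 0 0 0 0"
}}

```text
clock: 1.35
eef_pos: [445.8, -409.4, 231.0]
tool_rot: [-3.141, 0.001, -0.184]
force: [0.9, -1.0, -0.2]
width: 85.3
gripper_force: 0.0
```

>>> {"fn": "move_arm", "kwargs": {
  "targets": "1 2.3 -2.5 0 0 0 0; 1 2.3 -2.5 3 0 0 0; 1 0 0 3 0 0 0; 1 0 0 2 0 0 0; 1 0 0 0 0 0 0"
}}

```text
clock: 1.77
eef_pos: [494.7, -368.7, 148.9]
tool_rot: [-3.138, 0.009, -0.182]
force: [-0.0, 0.5, -0.3]
width: 85.7
gripper_force: 0.0
```

```bash
cat >> h.py <<'E'
O=np.array([518.6,52.8]);Y=np.radians(-10.5);ex=np.array([np.cos(Y),np.sin(Y)]);ey=np.array([-np.sin(Y),np.cos(Y)])
def hp(p): d=np.array(p[:2])-O; return (d@ex).round(1),(d@ey).round(1)
def st():
    s=read_state(); print('t',s['clock'],'hatch',hp(s['eef_pos']),'pos',s['eef_pos'].round(1),'rot',np.degrees(s['tool_rot']).round(2),'w',round(s['width'],1),'F',np.round(s['force'],1),'g',s['gripper_force'])
E
python3 -c "
from h import *
d=grab('wrist','w0');st();print(d['fovy'],d['cx'],d['cy'])
print(hp((524,-352.2)))
"
```

```text
t 1.8167 hatch (np.float64(54.3), np.float64(-420.3)) pos [ 495.4 -370.4  151.4] rot [-179.87    0.31  -10.5 ] w 85.6 F [-1.  -0.6  0.5] g 0.0
65.70646984690485 255.39531158756418 186.4940249472945
(np.float64(79.1), np.float64(-397.2))
```

View pics/w0.png

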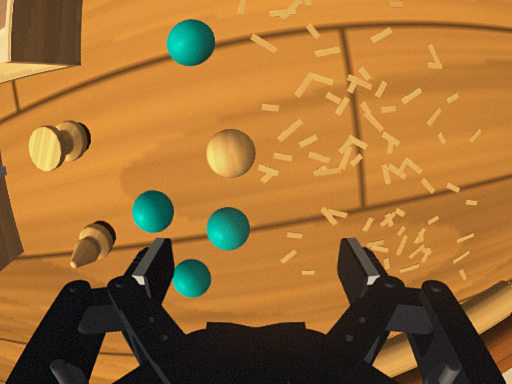

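The wrist view shows the plain ball at (231,153), ahead of the fingers and clear of the decoys. I'll refine its position with the fisheye model.

```bash
cat >> h.py <<'E'
def wz(d,u,v,z):
    f=192/np.tan(np.radians(d['fovy'])/2); x,y=u-d['cx'],v-d['cy']; r=np.hypot(x,y)+1e-9; t=r/f
    R=cv2.Rodrigues(np.array(d['rvec'],float))[0]; o=-R.T@np.array(d['tvec'],float).ravel()
    q=R.T@np.array([x/r*np.sin(t),y/r*np.sin(t),np.cos(t)]); return o+q*(z-o[2])/q[2]
E
python3 - <<'E'
from h import *
d=load('w0'); p=wz(d,231,153,32); print(p,hp(p))
E
```

```text
[ 523.75710204 -350.92476429   32.        ] (np.float64(78.6), np.float64(-396.0))
```

>>> {"fn": "move_arm", "kwargs": {
  "targets": "1 2.45 -2.35 0 0 0 0; 1 0 0 3 0 0 0; 1 0 0 3 0 0 0; 1 0 0 0 0 0 0; 1 0 0 0 0 0 0"
}}

```text
clock: 2.23
eef_pos: [524.5, -353.6, 94.1]
tool_rot: [-3.141, 0.002, -0.185]
force: [-0.4, -0.4, -0.8]
width: 85.4
gripper_force: 0.0
```

```bash
python3 -c "
from h import *
st()"
```

```text
t 2.2333 hatch (np.float64(79.9), np.float64(-398.5)) pos [ 524.5 -353.6   94.1] rot [-1.7999e+02  9.0000e-02 -1.0590e+01] w 85.4 F [-0.4 -0.4 -0.8] g 0.0
```

>>> {"fn": "move_arm", "kwargs": {
  "targets": "1 0 -0.1 3 0 0 0; 1 0 0 3 0 0 0; 1 0 0 1 0 0 0; 1 0 0 1 0 0 0; 1 0 0 0 0 0 0"
}}

```text
clock: 2.65
eef_pos: [525.4, -352.7, 13.9]
tool_rot: [3.141, 0.0, -0.184]
force: [0.3, -0.1, -0.4]
width: 85.8
gripper_force: 0.0
```

>>> {"fn": "move_arm", "kwargs": {
  "targets": "-1 0 0 0 0 0 0; -1 0 0 0 0 0 0; -1 0 0 0 0 0 0; -1 0 0 0 0 0 0; -1 0 0 0 0 0 0"
}}

```text
clock: 3.07
eef_pos: [526.6, -351.9, 15.4]
tool_rot: [-3.141, -0.002, -0.183]
force: [-1.1, 1.9, 5.9]
width: 41.6
gripper_force: 59.7
```

>>> {"fn": "move_arm", "kwargs": {
  "targets": "-1 0 0 0 0 0 0; -1 0 0 0 0 0 0; -1 0 0 0 0 0 0; -1 0 0 0 0 0 0; -1 0 0 0 0 0 0"
}}

```text
clock: 3.48
eef_pos: [526.6, -351.8, 15.4]
tool_rot: [-3.141, -0.002, -0.183]
force: [-0.0, 1.8, 5.6]
width: 41.6
gripper_force: 59.7
```

>>> {"fn": "move_arm", "kwargs": {
  "targets": "-1 0 0 -0.5 0 0 0; -1 0 0 -1 0 0 0; -1 0 0 -2 0 0 0; -1 0 0 -2 0 0 0; -1 0 0 0 0 0 0"
}}

```text
clock: 3.9
eef_pos: [527.9, -354.2, 73.4]
tool_rot: [3.138, -0.007, -0.184]
force: [0.3, -0.4, -0.6]
width: 41.6
gripper_force: 60.6
```

```bash
python3 -c "
from h import *
grab('wrist','w1');st()"
```

```text
t 3.95 hatch (np.float64(82.4), np.float64(-398.0)) pos [ 527.1 -353.5   71.7] rot [179.87  -0.28 -10.53] w 41.5 F [-0.3  0.1 -0.8] g 60.64267158508301
```

View pics/w1.png

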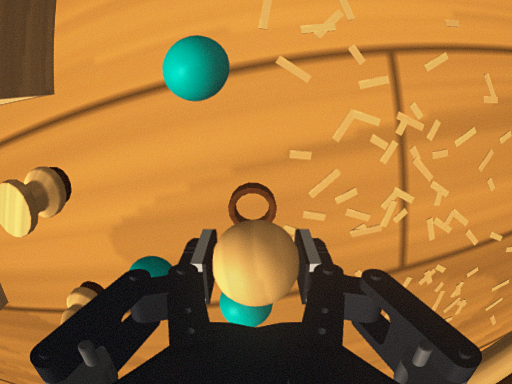

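The ball is held between the pads at (255,262), and the ring stand behind it is empty. Next I lift and carry it over the chamber.

>>> {"fn": "move_arm", "kwargs": {
  "targets": "-1 0 0 -3 0 0 0; -1 0 0 -3 0 0 0; -1 0 0 -3 0 0 0; -1 0 0 -3 0 0 0; -1 -0.7 -2 -1 0 0 0"
}}

```text
clock: 4.37
eef_pos: [523.5, -337.2, 203.1]
tool_rot: [3.135, -0.008, -0.189]
force: [0.6, -1.1, 0.8]
width: 40.9
gripper_force: 60.9
```

>>> {"fn": "move_arm", "kwargs": {
  "targets": "-1 -0.7 -3 0 0 0 0; -1 -0.7 -3 0 0 0 0; -1 -0.7 -3 0 0 0 0; -1 -0.7 -3 0 0 0 0; -1 -0.7 -3 0 0 0 0"
}}

```text
clock: 4.78
eef_pos: [514.5, -175.8, 198.4]
tool_rot: [-3.141, 0.001, -0.184]
force: [0.3, 0.3, -1.1]
width: 41.1
gripper_force: 60.9
```

>>> {"fn": "move_arm", "kwargs": {
  "targets": "-1 -0.7 -3 0 0 0 0; -1 -0.7 -3 0 0 0 0; -1 -0.7 -3 0 0 0 0; -1 -0.7 -3 0 0 0 0; -1 -0.7 -3 0 0 0 0"
}}

```text
clock: 5.2
eef_pos: [507.5, -22.1, 198.4]
tool_rot: [3.141, 0.001, -0.184]
force: [-0.0, -0.2, -0.7]
width: 41.5
gripper_force: 60.9
```

>>> {"fn": "move_arm", "kwargs": {
  "targets": "-1 -0.7 -3 0 0 0 0; -1 -0.7 -3 0 0 0 0; -1 0 -1.5 0 0 0 0; -1 0 0 0 0 0 0; -1 0 0 0 0 0 0"
}}

```text
clock: 5.62
eef_pos: [507.8, 53.4, 198.4]
tool_rot: [3.141, 0.001, -0.181]
force: [-0.0, -0.5, -0.5]
width: 41.7
gripper_force: 60.9
```

```bash
python3 -c "
from h import *
grab('wrist','w2');st()"
```

```text
t 5.6667 hatch (np.float64(-10.4), np.float64(-2.8)) pos [507.8  52.  198.5] rot [ 1.7994e+02  3.0000e-02 -1.0530e+01] w 41.7 F [ 0.  -0.2 -0.5] g 60.89453458786011
```

View pics/w2.png

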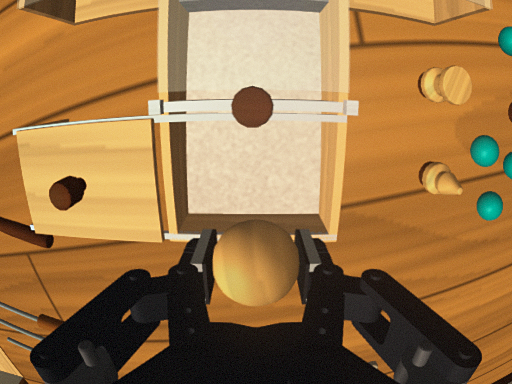

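The wrist view shows the ball held over the chamber, the gate knob at (253,107) and the lid knob top at (66,193). I'll check both knobs against the map.

Run:
```python
from h import *
d=load('w2')
for n,p,z in [('gate',(252.5,107),162),('lid',(66,193),144)]: print(n,hp(wz(d,*p,z)))
```

```text
gate (np.float64(59.4), np.float64(0.9))
lid (np.float64(-1.9), np.float64(153.5))
```

>>> {"fn": "move_arm", "kwargs": {
  "targets": "-1 0 -0.2 3 0 0 0; -1 0 0 3 0 0 0; -1 0 0 3 0 0 0; -1 0 0 2.5 0 0 0; -1 0 0 1.5 0 0 0"
}}

```text
clock: 6.08
eef_pos: [507.0, 52.2, 66.3]
tool_rot: [3.139, 0.003, -0.187]
force: [0.2, -0.6, -0.9]
width: 41.5
gripper_force: 60.9
```

>>> {"fn": "move_arm", "kwargs": {
  "targets": "-1 0 0 0.8 0 0 0; -1 0 0 0.3 0 0 0; -1 0 0 0 0 0 0; -1 0 0 0 0 0 0"
}}

```text
clock: 6.42
eef_pos: [509.3, 54.2, 58.5]
tool_rot: [-3.141, -0.001, -0.185]
force: [-0.5, -0.4, -0.4]
width: 41.1
gripper_force: 60.9
```

>>> {"fn": "move_arm", "kwargs": {
  "targets": "0.5 0 0 0 0 0 0; 0.5 0 0 0 0 0 0; 0.5 0 0 0 0 0 0; 0.5 0 0 0 0 0 0; 0.5 0 0 0 0 0 0"
}}

```text
clock: 6.83
eef_pos: [508.8, 55.0, 58.1]
tool_rot: [-3.141, -0.001, -0.183]
force: [0.4, -1.0, 0.6]
width: 63.9
gripper_force: 0.0
```

>>> {"fn": "move_arm", "kwargs": {
  "targets": "0.5 0 0 -1.5 0 0 0; 0.5 0 0 -3 0 0 0; 0.5 0 0 -3 0 0 0; 0.5 0 0 -3 0 0 0; 0.5 0 0 -3 0 0 0"
}}

```text
clock: 7.25
eef_pos: [508.2, 54.8, 194.2]
tool_rot: [3.141, 0.0, -0.184]
force: [0.5, 0.2, -0.2]
width: 63.8
gripper_force: 0.0
```

>>> {"fn": "move_arm", "kwargs": {
  "targets": "0.5 0 -3 -0.5 0 0 0; 0.5 0 -3 0 0 0 0; 0.5 0 -2 0 0 0 0; 1 0 0 0 0 0 0; 1 0 0 0 0 0 0"
}}

```text
clock: 7.67
eef_pos: [522.9, 134.8, 197.7]
tool_rot: [-3.141, 0.0, -0.181]
force: [0.4, -0.5, 0.9]
width: 84.5
gripper_force: 0.0
```

```bash
python3 -c "
from h import *
d=grab('wrist','w3');st()
m=(d['color'].astype(int).sum(2)<170).astype(np.uint8);n,l,s,c=cv2.connectedComponentsWithStats(m)
for k in range(1,n):
  if 150<s[k,4]<6000: print(s[k],c[k],hp(wz(d,*c[k],144)))
"
```

```text
t 7.7167 hatch (np.float64(-10.5), np.float64(79.8)) pos [522.8 133.2 197.6] rot [ 1.7995e+02  2.0000e-02 -1.0480e+01] w 85.4 F [-0.  -0.  -1.1] g 0.0
[352  93  46  28 251] [367.05976096 102.17928287] (np.float64(64.9), np.float64(5.8))
[133 175  37  38 961] [151.68886576 193.22372529] (np.float64(-1.1), np.float64(157.5))
[  23  218   74   35 1200] [ 60.00416667 235.20166667] (np.float64(-41.1), np.float64(253.4))
```

View pics/w3.png

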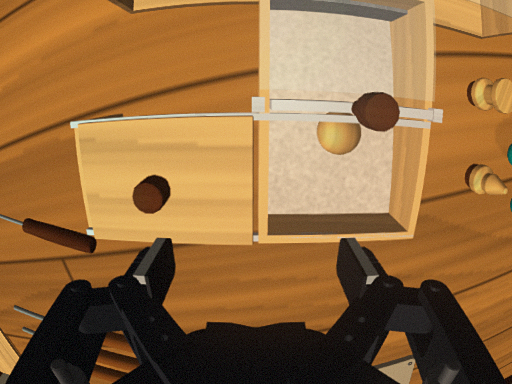

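The ball rests against the gate at (339,133). The lid knob is at (153,192), which puts the lid about 158 mm open. Next I grasp the lid knob.

>>> {"fn": "move_arm", "kwargs": {
  "targets": "1 0.35 -3 0 0 0 0; 1 0.3 -3 0 0 0 0; 1 0 -1.8 0 0 0 0; 1 0 0 2 0 0 0; 1 0 0 2 0 0 0"
}}

```text
clock: 8.13
eef_pos: [544.8, 209.3, 158.0]
tool_rot: [-3.14, -0.002, -0.183]
force: [0.2, -0.1, 0.1]
width: 85.1
gripper_force: 0.0
```

>>> {"fn": "move_arm", "kwargs": {
  "targets": "1 0 0 2 0 0 0; 1 0 0 1.6 0 0 0; 1 0 0 0.5 0 0 0; 1 0 0 0 0 0 0; 1 0 0 0 0 0 0"
}}

```text
clock: 8.55
eef_pos: [544.2, 208.0, 117.1]
tool_rot: [3.141, -0.0, -0.185]
force: [-0.7, 0.0, 0.6]
width: 85.7
gripper_force: 0.0
```

```bash
python3 -c "
from h import *
st()"
```

```text
t 8.55 hatch (np.float64(-3.1), np.float64(157.3)) pos [544.2 208.  117.1] rot [ 1.7998e+02 -2.0000e-02 -1.0600e+01] w 85.7 F [-0.7  0.   0.6] g 0.0
```

>>> {"fn": "move_arm", "kwargs": {
  "targets": "-1 0 0 0 0 0 0; -1 0 0 0 0 0 0; -1 0 0 0 0 0 0; -1 0 0 0 0 0 0; -1 0 0 0 0 0 0"
}}

```text
clock: 8.97
eef_pos: [544.2, 209.6, 117.3]
tool_rot: [-3.14, -0.001, -0.183]
force: [0.5, 1.2, 3.7]
width: 25.6
gripper_force: 6.1
```

>>> {"fn": "move_arm", "kwargs": {
  "targets": "-1 0 0 0 0 0 0; -1 0 0 0 0 0 0; -1 0 0.5 0 0 0 0; -1 0 0.5 0 0 0 0; -1 0 0 0 0 0 0"
}}

```text
clock: 9.38
eef_pos: [542.2, 198.9, 117.5]
tool_rot: [-3.141, -0.001, -0.184]
force: [-0.8, -0.9, 7.0]
width: 24.4
gripper_force: 59.1
```

```bash
python3 -c "
from h import *
st()"
```

```text
t 9.3833 hatch (np.float64(-3.4), np.float64(147.9)) pos [542.2 198.9 117.5] rot [-1.7996e+02 -4.0000e-02 -1.0540e+01] w 24.4 F [-0.8 -0.9  7. ] g 59.06323313713074
```

>>> {"fn": "move_arm", "kwargs": {
  "targets": "-1 0 2 0 0 0 0; -1 0 2 0 0 0 0; -1 0 2 0 0 0 0; -1 0 2 0 0 0 0; -1 0 2 0 0 0 0"
}}

```text
clock: 9.8
eef_pos: [524.0, 101.3, 117.5]
tool_rot: [-3.14, -0.001, -0.183]
force: [-0.3, 2.8, 6.1]
width: 24.2
gripper_force: 60.1
```

>>> {"fn": "move_arm", "kwargs": {
  "targets": "-1 0 2 0 0 0 0; -1 0 1 0 0 0 0; -1 0 0.5 0 0 0 0; -1 0 0.3 0 0 0 0; -1 0 0 0 0 0 0"
}}

```text
clock: 10.22
eef_pos: [516.8, 62.5, 117.5]
tool_rot: [3.142, -0.001, -0.185]
force: [-1.2, -0.2, 8.1]
width: 24.1
gripper_force: 60.3
```

```bash
python3 -c "
from h import *
st()"
```

```text
t 10.2167 hatch (np.float64(-3.6), np.float64(9.2)) pos [516.8  62.5 117.5] rot [ 1.800e+02 -3.000e-02 -1.058e+01] w 24.1 F [-1.2 -0.2  8.1] g 60.340343713760376
```

>>> {"fn": "move_arm", "kwargs": {
  "targets": "-1 0 0.3 0 0 0 0; -1 0 0.3 0 0 0 0; -1 0 0.2 0 0 0 0; -1 0 0 0 0 0 0"
}}

```text
clock: 10.55
eef_pos: [515.5, 55.6, 117.5]
tool_rot: [-3.141, -0.001, -0.184]
force: [-1.3, 0.7, 7.9]
width: 24.2
gripper_force: 60.3
```

>>> {"fn": "move_arm", "kwargs": {
  "targets": "-1 0 0.2 0 0 0 0; -1 0 0.1 0 0 0 0; -1 0 0 0 0 0 0"
}}

```text
clock: 10.8
eef_pos: [515.3, 54.4, 117.5]
tool_rot: [-3.139, -0.001, -0.183]
force: [-1.6, 4.4, 7.7]
width: 24.1
gripper_force: 60.2
```

>>> {"fn": "move_arm", "kwargs": {
  "targets": "-1 0 0.2 0 0 0 0; -1 0 0.1 0 0 0 0; -1 0 0 0 0 0 0"
}}

```text
clock: 11.05
eef_pos: [515.3, 54.3, 117.5]
tool_rot: [-3.136, -0.002, -0.181]
force: [0.2, 10.3, 5.2]
width: 24.4
gripper_force: 60.1
```

>>> {"fn": "move_arm", "kwargs": {
  "targets": "-1 0 0.2 0 0 0 0; -1 0 0.1 0 0 0 0; -1 0 0 0 0 0 0"
}}

```text
clock: 11.3
eef_pos: [515.2, 54.2, 117.5]
tool_rot: [-3.133, -0.002, -0.179]
force: [0.4, 17.0, 4.0]
width: 24.5
gripper_force: 60.2
```

The lid has stopped: its position stays fixed while the force builds to 17 N. Release and rise.

>>> {"fn": "move_arm", "kwargs": {
  "targets": "-1 0 -0.4 0 0 0 0; -1 0 0 0 0 0 0; 0.5 0 0 0 0 0 0; 0.5 0 0 0 0 0 0; 0.5 0 0 0 0 0 0"
}}

```text
clock: 11.72
eef_pos: [514.1, 49.9, 116.6]
tool_rot: [3.141, 0.0, -0.184]
force: [-0.6, -0.5, 0.2]
width: 59.5
gripper_force: 0.0
```

>>> {"fn": "move_arm", "kwargs": {
  "targets": "0.5 0 0 0 0 0 0; 0.5 0 0 -2 0 0 0; 0.5 0 0 -3 0 0 0; 0.5 0 0 -3 0 0 0; 0.5 0 0 -1 0 0 0"
}}

```text
clock: 12.13
eef_pos: [516.3, 50.2, 210.2]
tool_rot: [-3.14, -0.005, -0.185]
force: [0.1, -0.9, -0.1]
width: 63.9
gripper_force: 0.0
```

>>> {"fn": "move_arm", "kwargs": {
  "targets": "0.5 0 0 0 0 0 0"
}}

```text
clock: 12.22
eef_pos: [516.2, 50.3, 209.2]
tool_rot: [-3.14, -0.005, -0.184]
force: [-0.8, 0.6, -0.3]
width: 64.2
gripper_force: 0.0
```

```bash
python3 -c "
from h import *
d=grab('wrist','w4');st();a=grab('top','top1')
"
```

```text
t 12.2667 hatch (np.float64(-3.2), np.float64(-3.0)) pos [514.9  50.4 207.4] rot [-1.7997e+02 -1.2000e-01 -1.0550e+01] w 64.2 F [ 0.4  0.3 -1.5] g 0.0
```

View pics/w4.png

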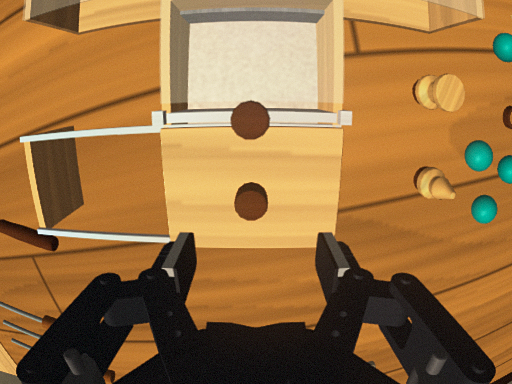

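The lid is flush over the chamber, with its knob at (251,201) in line with the gate knob at (250,120). Now the gate.

>>> {"fn": "move_arm", "kwargs": {
  "targets": "0.5 3.2 -0.3 0 0 0 0; 0.5 3.1 0 0 0 0 0; 0.5 0 0 0 0 0 0; 0.5 0 0 2 0 0 0; 0.5 0 0 2 0 0 0"
}}

```text
clock: 12.73
eef_pos: [576.8, 41.7, 164.9]
tool_rot: [3.141, 0.001, -0.184]
force: [0.1, 0.3, -0.7]
width: 63.9
gripper_force: 0.0
```

>>> {"fn": "move_arm", "kwargs": {
  "targets": "0.5 0 0 2 0 0 0; 0.5 0 0 1 0 0 0; 0.5 0 0 0.2 0 0 0; 0.5 0 0 0 0 0 0; 0.5 0 0 0 0 0 0"
}}

```text
clock: 13.15
eef_pos: [577.2, 42.0, 135.0]
tool_rot: [3.142, -0.0, -0.184]
force: [0.4, 0.2, 0.6]
width: 63.9
gripper_force: 0.0
```

```bash
python3 -c "
from h import *
st()"
```

```text
t 13.15 hatch (np.float64(59.5), np.float64(0.1)) pos [577.2  42.  135. ] rot [ 1.800e+02 -2.000e-02 -1.053e+01] w 63.9 F [0.4 0.2 0.6] g 0.0
```

>>> {"fn": "move_arm", "kwargs": {
  "targets": "-1 0 0 0 0 0 0; -1 0 0 0 0 0 0; -1 0 0 0 0 0 0; -1 0 0 0 0 0 0; -1 0 0 0 0 0 0"
}}

```text
clock: 13.57
eef_pos: [577.5, 42.8, 135.9]
tool_rot: [-3.14, -0.002, -0.183]
force: [-1.2, 1.5, 6.0]
width: 24.4
gripper_force: 58.6
```

>>> {"fn": "move_arm", "kwargs": {
  "targets": "-1 0 0 0 0 0 0; -1 0 0 0 0 0 0; -1 0 0 -0.5 0 0 0; -1 0 0 -1 0 0 0; -1 0 0 -1 0 0 0"
}}

```text
clock: 13.98
eef_pos: [577.4, 42.7, 159.8]
tool_rot: [-3.141, -0.001, -0.183]
force: [4.3, 1.2, -7.3]
width: 24.3
gripper_force: 59.3
```

>>> {"fn": "move_arm", "kwargs": {
  "targets": "-1 0 0 -1.2 0 0 0; -1 0 0 -1.2 0 0 0; -1 0 0 -1.2 0 0 0; -1 0 0 -0.8 0 0 0; -1 0 0 0 0 0 0"
}}

```text
clock: 14.4
eef_pos: [577.5, 42.7, 205.9]
tool_rot: [-3.14, -0.002, -0.183]
force: [1.3, 1.4, 2.9]
width: 24.3
gripper_force: 60.3
```

>>> {"fn": "move_arm", "kwargs": {
  "targets": "-1 0 0 0 0 0 0; -1 0 0 0 0 0 0; -1 0 0 0 0 0 0; -1 0 0 0 0 0 0; -1 0 0 0 0 0 0"
}}

```text
clock: 14.82
eef_pos: [577.4, 42.7, 203.8]
tool_rot: [-3.141, -0.001, -0.183]
force: [2.1, 4.1, 1.9]
width: 24.3
gripper_force: 60.4
```

```bash
python3 -c "
from h import *
d=grab('wrist','w5');st();b=grab('side','side2');a=grab('top','top2')
c=np.vstack([np.hstack([a['color'][70:230,50:250],b['color'][190:350,80:280]])]);c=cv2.resize(c,None,fx=2,fy=2,interpolation=2)
c2=cv2.resize(d['color'][:200],(512,200));o=np.zeros((520,800,3),np.uint8);o[:320]=c;o[320:,:512]=c2
cv2.imwrite('pics/m5.png',o[...,::-1])
"
```

```text
t 14.8667 hatch (np.float64(59.7), np.float64(0.8)) pos [577.4  42.7 203.8] rot [-1.7995e+02 -5.0000e-02 -1.0510e+01] w 24.1 F [3.6 4.2 2.6] g 60.377545952796936
```

View pics/m5.png

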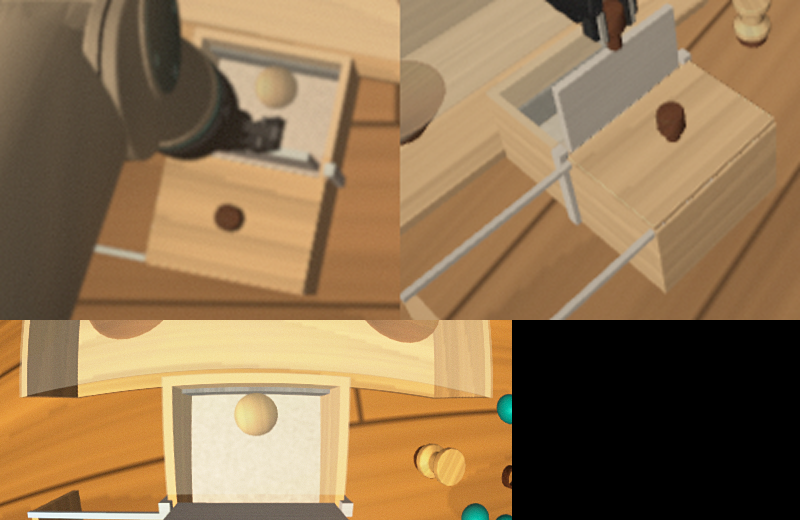

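The ball has rolled through and lies at the felt stop, wrist crop (255,414), while the lid is still shut. Now I push the gate down.

>>> {"fn": "move_arm", "kwargs": {
  "targets": "-1 0 0 1 0 0 0; -1 0 0 1.2 0 0 0; -1 0 0 1.2 0 0 0; -1 0 0 1.2 0 0 0; -1 0 0 1 0 0 0"
}}

```text
clock: 15.38
eef_pos: [577.4, 42.7, 147.1]
tool_rot: [-3.141, -0.001, -0.183]
force: [2.9, 4.5, 3.5]
width: 24.4
gripper_force: 60.4
```

>>> {"fn": "move_arm", "kwargs": {
  "targets": "-1 0 0 0.6 0 0 0; -1 0 0 0.3 0 0 0; -1 0 0 0.3 0 0 0; -1 0 0 0 0 0 0; -1 0 0 0 0 0 0"
}}

```text
clock: 15.8
eef_pos: [577.5, 42.7, 135.9]
tool_rot: [-3.141, -0.001, -0.183]
force: [2.2, 4.6, 4.8]
width: 24.2
gripper_force: 60.7
```

>>> {"fn": "move_arm", "kwargs": {
  "targets": "-1 0 0 0.2 0 0 0; -1 0 0 0.1 0 0 0; -1 0 0 0 0 0 0"
}}

```text
clock: 16.05
eef_pos: [577.5, 42.7, 135.7]
tool_rot: [-3.14, -0.002, -0.183]
force: [-3.3, 3.3, 25.8]
width: 24.5
gripper_force: 63.0
```

The gate is seated: back at its starting height, with 26 N pressing. Release and withdraw.

>>> {"fn": "move_arm", "kwargs": {
  "targets": "-1 0 0 -0.2 0 0 0; 0.5 0 0 0 0 0 0; 0.5 0 0 0 0 0 0; 0.5 0 0 0 0 0 0; 0.5 0 0 0 0 0 0"
}}

```text
clock: 16.47
eef_pos: [575.7, 41.0, 133.8]
tool_rot: [3.14, 0.002, -0.185]
force: [-0.2, 0.4, 0.6]
width: 64.0
gripper_force: 0.0
```

>>> {"fn": "move_arm", "kwargs": {
  "targets": "0.5 0 0 -1 0 0 0; 0.5 0 0 -2 0 0 0; 0.5 0 0 -3 0 0 0; 0.5 0 0 -3 0 0 0; 0.5 -3 0 -1 0 0 0"
}}

```text
clock: 16.88
eef_pos: [554.4, 46.1, 239.5]
tool_rot: [-3.14, -0.013, -0.186]
force: [2.2, 1.3, 1.0]
width: 64.1
gripper_force: 0.0
```

>>> {"fn": "move_arm", "kwargs": {
  "targets": "0.5 -3 0 0 0 0 0; 0.5 -3 0 0 0 0 0; 0.5 -3 0 0 0 0 0; 0.5 0 0 0 0 0 0; 0.5 0 0 0 0 0 0"
}}

```text
clock: 17.3
eef_pos: [457.7, 64.1, 235.5]
tool_rot: [-3.141, 0.0, -0.183]
force: [-0.3, 0.3, -0.0]
width: 63.9
gripper_force: 0.0
```

```bash
python3 -c "
from h import *
d=grab('wrist','w6');st();b=grab('side','side3')
o=np.zeros((592,800,3),np.uint8);o[:384,:512]=d['color'];o[384:,:]=cv2.resize(b['color'][140:270,80:380],(800,347))[:208]
o[:,512:][:384]=cv2.resize(b['color'][130:322,90:234],(288,384),interpolation=2)
cv2.imwrite('pics/m6.png',o[...,::-1])
"
```

```text
t 17.35 hatch (np.float64(-60.2), np.float64(0.2)) pos [459.4  64.  235.5] rot [-1.7998e+02 -1.0000e-01 -1.0510e+01] w 64.0 F [ 0.7 -0.5 -0.2] g 0.0
```

View pics/m6.png

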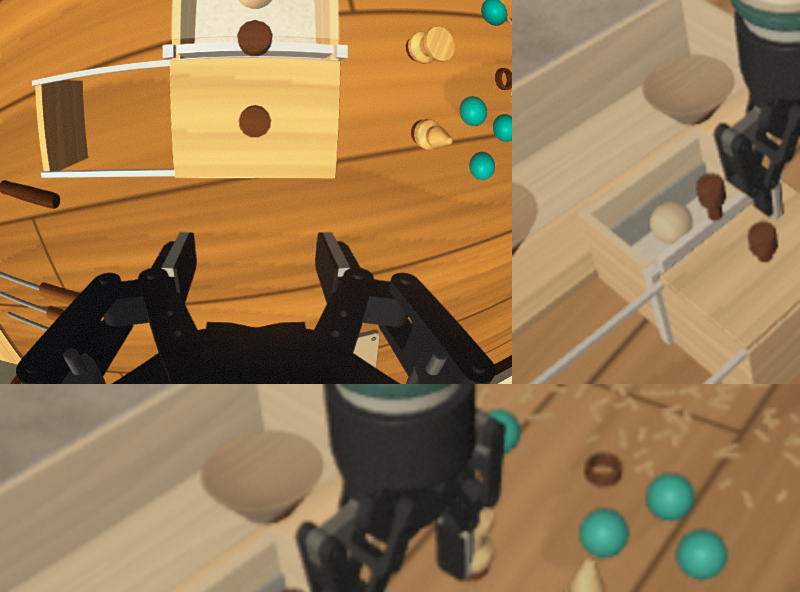

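The ball is on the clean side, the gate is down, and the lid is shut with both knobs in line at column 255. The spool and finial are still in place, so I'm handing in.

```bash
python3 -c "
from h import *
print(order.finish_job())"
```

```text
the job is handed in; nothing more can be done
None
```

The ball is through the hatch and resting on the clean side, with the lid shut, the inner gate pushed fully down, and the spool and finial untouched; the job was handed in at about 17 s.

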